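# Slide a thin strip out of the mitre box and clamp it in the drill vice

### The job

The long marked-out aluminium strip lies flat in the mitre box, where its walls leave no room to grip it: press on it lightly with a fingertip, slide one end out past the end of the box, then pinch that end and lift the strip out without letting it fall to the bench. Lay it flat, scribed face up, on the steps of the drill vice's two jaws, lengthways between them with its middle at the middle of the jaws, and swing the cam lever fully round so that the strip is clamped for drilling. Leave everything else where it lies.

Things in the scene. Friction and masses are not known exactly. Their poses are not given: they have to be found in the camera images.
- strip: Flat aluminium strip 180 x 40 x 3 mm, 0.06 kg, scribed lines on top. Origin: centre of its underside; x lengthways, y across, z out of the scribed face. Loose on the floor of the mitre box, friction about 0.3 (finger pads hold it better): it follows a fingertip that presses on it from above, but may slip. Stiff: it does not bend.
- strip_end_a (a point): Middle of the strip's end face at its +x end (90 mm from the strip's middle, at half thickness).
- strip_end_b (a point): Middle of the strip's end face at its -x end (90 mm from the strip's middle, at half thickness).
- mitre_box: Fixed beech mitre box: a straight channel along its y, 54 mm wide inside, 260 mm long, open at both ends, walls 14 mm thick and 42 mm high above the channel floor. Origin: centre of its underside, z up; the channel floor is 36 mm above the origin. The box stands on packing of 0 to 8 mm, so its height differs. The strip lies along the channel, all inside it.
- vice_seat (a point): Where the middle of the strip's underside belongs when clamped in the fixed drill vice: level with the jaw steps, 55 mm above the bench. x along the jaws (80 mm long, x -40 to +40; the strip lies along x), y across, z up. Fixed jaw: upright face at y = +20 mm, in front of it a level step (z = 0) from y = +8 to +20. Jaw tops at z = +7 mm.
- jaw (a joint): Travel of the vice's moving jaw towards the fixed jaw (+y of vice_seat), driven by the cam lever in proportion: 0 open to 0.0109 m. At 0 its upright face is at y = -30 mm and its step (z = 0) runs from y = -30 to -18 mm, so the 40 mm strip lies loose with 10 mm to spare and is then pushed against the fixed jaw. Under the strip's ends is only the vice's foot, 10 mm high, out to x = +-68 mm.
- cam_pivot (a point): Vertical pivot axis of the vice's cam lever, at y = -100 mm and z = +3 mm in the frame of vice_seat, level with the lever's root.
- cam_knob (a point): Centre of the black ball knob (28 mm across) at the end of the cam lever, 108 mm from the pivot axis and 16 mm above cam_pivot (74 mm above the bench). A steel rod 11 mm thick joins it to the pivot.
- cam_lever (a joint): Angle of the cam lever about the upright axis at cam_pivot: 0 = open (start), pointing along vice_seat's +x; it turns clockwise seen from above, towards vice_seat's -y, to a stop at 1.4 rad (clamped). Stiff: 0.5 N m of friction, 5 to 12 N at the knob, most at the end; it stays where it is left, but settles back from 1.4 to about 1.34 on the strip.
- offcut: Short offcut of the same flat, 65 x 40 x 3 mm, lying on the bench between and beyond box and vice. Origin: centre of its underside. Not the strip wanted: leave alone.
- square: Engineer's try square lying on the bench between robot and mitre box: dark stock 100 x 18 x 16 mm along its x, steel blade 150 mm along its y. Origin: under the middle of the stock. Leave alone.
- hammer: Hammer, 280 mm long, lying on the bench to the right of the vice. Leave alone.
- file: Flat file, blade 200 mm along its x from the origin, with a wooden handle 110 mm long, lying beyond the mitre box and the vice. Leave alone.
- punch: Centre punch, 115 mm long, 11 mm thick, lying on the bench between robot and vice. Leave alone.
- oil_can: Grey oil can, 66 mm across and 88 mm high, with a bent brass spout rising to 150 mm, standing beyond the vice. Leave alone.
- hacksaw: Red junior hacksaw lying on the bench left of the mitre box, 300 mm long. Leave alone.
Not all that is in view belongs to the job. Of the things that look like the strip, the middle-sized one is meant.

How it is judged:
On the way, in this order (a step that is already met when the one before it is completed fails the run):
1. the strip lies flat on the floor of the mitre box with one end at least 15 mm out past the end of the box ((y of any of strip_end_a, strip_end_b in the frame of mitre_box below -0.145 m or y of any of strip_end_a, strip_end_b in the frame of mitre_box above 0.145 m) and angle between strip's own z axis and vertical below 0.06 rad and z of strip in the frame of mitre_box between 0.031 and 0.041 m), for 0.2 s.
2. the strip has been lifted clear of the mitre box (above its walls) (z of strip in the frame of mitre_box above 0.08 m and contact force between strip and mitre_box below 0.05 N), for 0.2 s.
At the end, for the whole second after the job is handed in: Cam lever past 1.3 rad; strip released and still on the jaw steps, scribed face up: flat within 0.05 rad, along the jaws within 0.06 rad, underside within 3 mm of the steps, its middle within 15 mm of vice_seat along the jaws and 4 mm across them (against the fixed jaw) (value of joint cam_lever above 1.3 rad and x of strip in the frame of vice_seat between -0.015 and 0.015 m and y of strip in the frame of vice_seat between -0.004 and 0.004 m and z of strip in the frame of vice_seat between -0.003 and 0.003 m and angle between strip's own z axis and vertical below 0.05 rad and angle between the x axis of strip and the x axis of vice_seat, either way round below 0.06 rad and linear speed of strip below 0.02 m/s); the robot touches nothing.
It fails at once if the strip is pressed hard into the mitre box (over 60 N) (contact force between strip and mitre_box above 60 N).
It fails at once if the strip is dropped on the bench (height (world z) of strip below 0.025 m).
It fails at once if another tool is disturbed (moved more than 40 mm) (distance of any of offcut, square, hammer, file, punch, oil_can, hacksaw from where it was at the start of the episode above 0.04 m).
It also fails if it takes over 67 s, if anything falls off the work surface, if the arm or the gripper's body presses on something with over 40 N, if the wrist force passes 120 N, or if a joint passes its speed limit or range.

### The arm

A 6-joint arm with a two-finger parallel gripper is mounted at the origin on the work surface. World frame = base frame: x ahead of the robot, y to its left, z up, the work surface at z = 0. Lengths are in m, angles in rad, forces in N, time in s.
With the tool pointing down it reaches from about 0.425 to 0.95 m from the base axis. Payload 3.5 kg.
Tool frame: the origin (TCP) lies on the centre line of the jaws, within the pads' length; the fingertips stand 17 mm ahead of it and the grasp point (between the pads) lies 2 mm behind it; z points along the fingers, y is the line along which they close (so a half turn about z gives the same grasp; the last joint's range is limited). The gripper opens to 85 mm and grips with 20 to 120 N. Pads are 22 mm wide; open, the fingers measure 114 mm over their backs; the gripper's body (76 mm by 85 mm) begins 54 mm behind the grasp point. The pads swing forward as they close: fully open they stand 13 mm farther back than shut.
Start: joints at [-1.279, 0.286, 1.577, -0, 1.279, -0.15], TCP at [0.289, -0.61, 0.248] pointing down, gripper open.
Joint ranges: [-2.77, 2.77], [-0.9, 2.22], [0.21, 2.48], [-1.53, 4.67], [0.24, 2.81], [-2.84, 2.84]. Speed limits (rad/s): [2.79, 2.79, 3.14, 3.14, 3.14, 3.14].

### API

Orientations are given as a unit quaternion [x, y, z, w].
In Python, from plant import ctrl gives the robot as it stands. The module is installed in compiled form; this text tells all that it offers.
- The arm moves only by the tool drive_tool, never from a script. Its argument "moves" is a list of rows, each a list of 3 entries, a list of its own where there are three numbers: the turn, a rotation vector about the tool's x, y, z in rad, then the shift along the tool's x, y, z in m, then the finger opening in m, from 0 to 0.0854. A call has 1 to 5 rows; each row shifts and turns the commanded pose from where the row before left it, along the tool's axes as they then stand; what a row does not reach is not made up. A row lasts 1/8 s, in which the tool goes at most 62.5 mm and 10.7 degrees, less where a joint would pass 70% of its speed; a pose out of reach is approached as far as the arm can. A call with a gripper value outside its range is refused whole. The fingers move at their own pace and stop on an object; "grip_force" is the grip in N (left out, the last holds). Time passes only in rows, so rows that do not move let the fingers close. It gives the time, the measured TCP pose, the force, the opening and the grip force at its end, in the units of the state.
- ctrl.get_state(): the state, without advancing time (a new reading comes with each control period).
- ctrl.read_camera(name): name is "scene" or "top"; returns a dict with "image" (420x560x3 uint8, red, green, blue), "fx", "fy", "cx", "cy" (pixels), "R" (3x3) and "t" (3): a world point X has camera coordinates R X + t. Camera axes: x right, y down, z forward; pixel columns grow to the right and rows downward; lengths in m; the calibration is good to about 2 mm. A picture is of the moment at which its call begins. There is no depth.
- ctrl.sign_off(): hands the job in; it is judged then, once.
The state is a dict: "time": time; "qpos": joint angles; "dq": joint speeds; "joint_efforts": joint torques, N m; "eef_pos": TCP position; "tcp_rot": TCP orientation; "contact_force": force on the tool from outside, world axes, zero at the start; "wrist_torque": the same for the moment, N m; "opening": opening from 0.0 (shut) to 1.0 (fully open); "finger_force": force on a finger pad.
Only numpy, scipy, OpenCV 4.12 (cv2) and the standard library are available. Lean on these libraries where they do the work, as an engineer would, in place of code of your own. Each camera call takes 0.05 s, during which the arm holds its last target. There are 200 camera calls.

## Working session

There is one attempt and no reset: what is moved stays moved. The work goes in short steps, Python scripts to look and compute and a tool call to move; the robot and the scene stay as the last step left them, time stands still between calls to the robot, and variables do not carry over. Pictures are saved under pics/ and viewed, at most 10 in all, crops included, and the job is handed in when it is done.

Besides the shell and the picture viewer there is one more tool, called by a JSON object that holds its "method" and its "body". drive_tool: Moves the arm, as the interface text tells. Its arguments: {"type":"object","properties":{"moves":{"type":"array","items":{"type":"array"}},"grip_force":{"type":"number"}},"required":["moves"]}

```bash
mkdir -p pics; cat > h.py <<'E'
import numpy as np,cv2
from plant import ctrl
from scipy.spatial.transform import Rotation as Rn
def cam(n,save=None):
    c=ctrl.read_camera(n)
    if save: cv2.imwrite('pics/'+save,c['image'][:,:,::-1])
    return c
def ray(c,u,v,z):
    R=np.array(c['R']);t=np.array(c['t'])
    d=R.T@np.array([(u-c['cx'])/c['fx'],(v-c['cy'])/c['fy'],1]);o=-R.T@t
    return o+d*(z-o[2])/d[2]
def proj(c,X):
    p=np.array(c['R'])@np.array(X)+np.array(c['t'])
    return p[0]/p[2]*c['fx']+c['cx'],p[1]/p[2]*c['fy']+c['cy']
E
python3 - <<'E'
from h import *
for n in('scene','top'):
    c=cam(n,n+'0.png'); R=np.array(c['R']);print(n,c['fx'],-R.T@np.array(c['t']),R.round(2).tolist())
s=ctrl.get_state();print(s)
E
```

```text
scene 439.3059595585848 [ 0.95128269 -0.55086001  1.30202461] [[0.8, 0.6, 0.01], [0.51, -0.66, -0.55], [-0.32, 0.44, -0.84]]
top 517.7651607830127 [0.30895093 0.07337738 1.57861363] [[-0.02, -1.0, -0.01], [-0.99, 0.02, -0.12], [0.12, 0.01, -0.99]]
{'time': 0.1, 'qpos': array([-1.27897635e+00,  2.87130272e-01,  1.57803157e+00, -2.10753261e-05,
        1.27862366e+00, -1.49987272e-01]), 'dq': array([ 0.00031967, -0.00208456, -0.00415118, -0.0003906 ,  0.00017684,
        0.00187909]), 'joint_efforts': array([ 1.54540696e-03, -4.07293010e+01, -2.93699831e+01, -1.50324563e-04,
        3.35163888e-03,  1.30002624e-05]), 'eef_pos': array([ 0.2884786 , -0.60962652,  0.24704948]), 'tcp_rot': array([ 9.75698599e-01,  2.19114220e-01, -8.77515715e-05, -1.09295257e-03]), 'contact_force': array([ 0.14776552, -0.46848771, -0.0254519 ]), 'wrist_torque': array([0.01255664, 0.0075447 , 0.00315686]), 'finger_force': 0.0, 'opening': 0.9977812639143415}
```

View pics/top0.png

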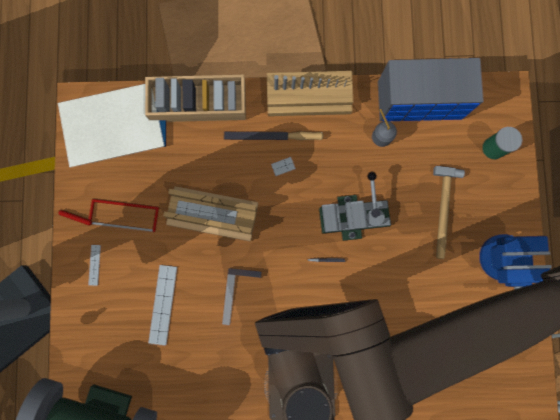

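View pics/scene0.png

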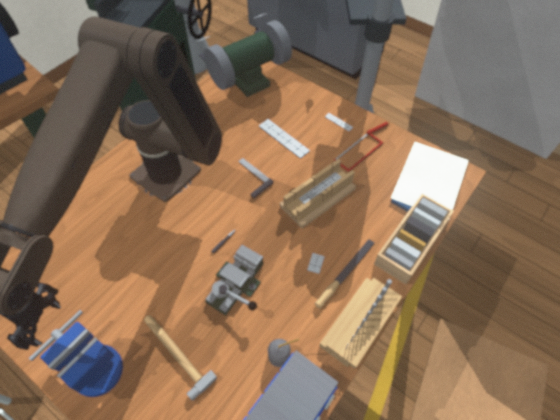

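Candidates for the strip: the one in the mitre box (207,211), a larger one (162,305), a small one (94,265) and the offcut (283,166). The description points to the one in the box, so I'll check it in a close crop.

```bash
python3 - <<'E'
from h import *
c=cam('top');im=c['image'][:,:,::-1]
a=im[180:245,155:265]; b=im[160:245,310:400]
A=cv2.resize(a,None,fx=7,fy=7,interpolation=3)[:,:770]; B=cv2.resize(b,None,fx=7,fy=7,interpolation=3)
cv2.imwrite('pics/c1.png',cv2.resize(a,None,fx=7,fy=7,interpolation=3));cv2.imwrite('pics/c2.png',B)
for n,p,z in [('box',(211,212),.08),('strip',(207,211),.045),('pivot',(378,214),.06),('knob',(372,176),.074),('jaw',(348,217),.06)]: print(n,ray(c,*p,z).round(3))
E
```

```text
box [0.511 0.254 0.08 ]
strip [0.519 0.27  0.045]
pivot [ 0.497 -0.237  0.06 ]
knob [ 0.608 -0.222  0.074]
jaw [ 0.49  -0.148  0.06 ]
```

View pics/c1.png

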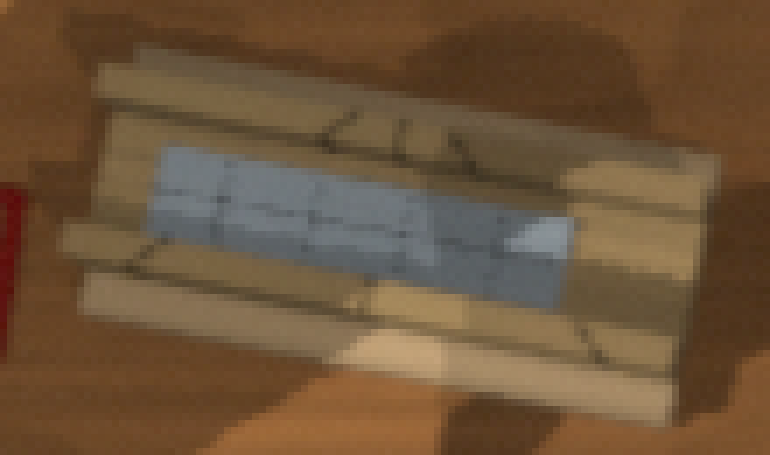

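View pics/c2.png

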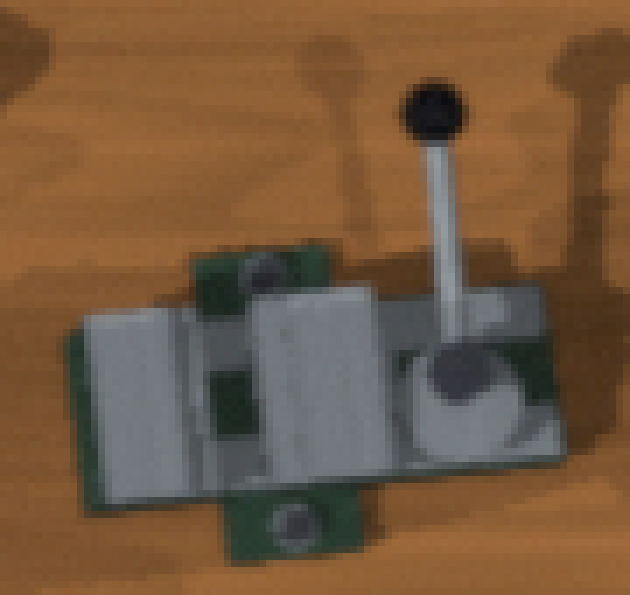

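The strip in the box (crop 1, corners about (165,147), (575,218), (560,308), (150,238)) is 180 mm long and scribed, so it's the one. It has more room at the right end, where the bench is free. Crop 2 shows the fixed jaw on the left, the moving jaw on the right and the knob at (434,112).

```bash
python3 - <<'E'
from h import *
c=cam('top')
def P(off,pts,z): return np.array([ray(c,off[0]+(u+.5)/7-.5,off[1]+(v+.5)/7-.5,z) for u,v in pts])
s=P((155,180),[(165,147),(575,218),(560,308),(150,238)],.043)
ctr=s.mean(0);L=(s[1]+s[2]-s[0]-s[3])/2;W=(s[0]+s[1]-s[2]-s[3])/2
print('strip',ctr.round(4),np.linalg.norm(L),np.linalg.norm(W),'dir to right end',(L/np.linalg.norm(L)).round(4),np.degrees(np.arctan2(L[1],L[0])))
b=P((155,180),[(100,100),(705,212),(62,225),(680,342)],.082) # wall tops
for i in(0,2):
  d=b[i+1]-b[i];print('wall',b[i].round(3),b[i+1].round(3),np.linalg.norm(d),np.degrees(np.arctan2(d[1],d[0])))
# knob
im=cv2.cvtColor(c['image'],cv2.COLOR_RGB2GRAY)
m=(im[168:184,362:382]<50);v,u=np.nonzero(m);k=ray(c,u.mean()+362,v.mean()+168,.074);print('knob',k.round(4),m.sum())
f=P((310,160),[(85,318),(105,505),(375,290),(390,470),(172,308),(190,497)],.062)
for i in(0,2,4):
  d=f[i]-f[i+1];print('jaw',f[i].round(3),f[i+1].round(3),np.linalg.norm(d),np.degrees(np.arctan2(d[1],d[0])))
a=np.mean([np.arctan2(*(f[i]-f[i+1])[1::-1]) for i in(0,2,4)]);x=np.array([np.cos(a),np.sin(a)]);y=np.array([-x[1],x[0]])
piv=k[:2]-.108*x;print('a',np.degrees(a),'piv',piv,'seat',piv+.1*y)
for q in f: print((np.array([x,y])@(q[:2]-piv-.1*y)).round(3))
st=ctrl.get_state();print(Rn.from_quat(st['tcp_rot']).as_matrix().round(3).tolist())
E
```

```text
strip [0.5164 0.2727 0.043 ] 0.17879774407254945 0.039489855005454974 dir to right end [-0.193  -0.9812  0.    ] -101.12794681436307
wall [0.568 0.377 0.082] [0.514 0.124 0.082] 0.25833286623262663 -101.9010221939938
wall [0.515 0.393 0.082] [0.46  0.136 0.082] 0.2629780114627196 -102.06397152994266
knob [ 0.6091 -0.2201  0.074 ] 56
jaw [ 0.527 -0.072  0.062] [ 0.448 -0.077  0.062] 0.0796387657237344 4.069554424935457
jaw [ 0.536 -0.194  0.062] [ 0.46  -0.197  0.062] 0.076562256684347 2.1675083242715854
jaw [ 0.53  -0.108  0.062] [ 0.45  -0.113  0.062] 0.08041875460053358 3.2388165261962607
a 3.1586264251344343 piv [ 0.50130093 -0.22604954] seat [ 0.49579087 -0.12620145]
[0.034 0.053]
[-0.045  0.052]
[ 0.036 -0.07 ]
[-0.04  -0.069]
[0.036 0.016]
[-0.045  0.016]
[[0.904, 0.428, -0.0], [0.428, -0.904, 0.001], [0.0, -0.001, -1.0]]
```

{"method": "drive_tool", "body": {"moves": [[[0,0,0],[0.039,-0.0325,0.005],0.0],[[0,0,0],[0.039,-0.0325,0.005],0.0],[[0,0,0],[0.039,-0.0325,0.005],0.0],[[0,0,0],[0.039,-0.0325,0.005],0.0],[[0,0,0],[0.039,-0.0325,0.005],0.0]], "grip_force": 30}}

```text
time: 0.82
eef_pos: [0.3958, -0.3783, 0.2231]
tcp_rot: [0.976, 0.219, 0.0, -0.0]
contact_force: [-0.6, 0.6, -0.4]
opening: 0.003
finger_force: 0.0
```

{"method": "drive_tool", "body": {"moves": [[[0,0,0],[0.039,-0.0325,0.005],0.0],[[0,0,0],[0.039,-0.0325,0.005],0.0],[[0,0,0],[0.039,-0.0325,0.005],0.0],[[0,0,0],[0.039,-0.0325,0.005],0.0],[[0,0,0],[0.039,-0.0325,0.005],0.0]]}}

```text
time: 1.45
eef_pos: [0.5026, -0.148, 0.1982]
tcp_rot: [0.976, 0.219, 0.0, 0.0]
contact_force: [1.4, -0.3, -0.3]
opening: 0.002
finger_force: 0.0
```

{"method": "drive_tool", "body": {"moves": [[[0,0,-0.185],[0,0,0],0.0],[[0,0,-0.185],[0,0,0],0.0],[[0,0,-0.185],[0,0,0],0.0],[[0,0,-0.185],[0,0,0],0.0],[[0,0,-0.185],[0,0,0],0.0]]}}

```text
time: 2.08
eef_pos: [0.5021, -0.1495, 0.1981]
tcp_rot: [0.773, 0.634, -0.0, -0.0]
contact_force: [-0.1, -0.6, -0.2]
opening: -0.003
finger_force: 0.0
```

{"method": "drive_tool", "body": {"moves": [[[0,0,0],[0.0545,-0.0085,0],0.0],[[0,0,0],[0.0545,-0.0085,0],0.0],[[0,0,0],[0.0545,-0.0085,0],0.0],[[0,0,0],[0.0545,-0.0085,0],0.0]]}}

```text
time: 2.58
eef_pos: [0.5129, 0.0724, 0.1984]
tcp_rot: [0.776, 0.631, 0.0, 0.0]
contact_force: [0.3, -0.4, -0.4]
opening: 0.004
finger_force: 0.0
```

{"method": "drive_tool", "body": {"moves": [[[0,0,0],[0.0545,-0.0085,0],0.0],[[0,0,0],[0.0545,-0.0085,0],0.0],[[0,0,0],[0.0545,-0.0085,0],0.0],[[0,0,0],[0.0545,-0.0085,0],0.0],[[0,0,0],[0,0,0.05],0.0]]}}

```text
time: 3.2
eef_pos: [0.527, 0.2959, 0.153]
tcp_rot: [0.774, 0.633, 0.006, 0.002]
contact_force: [0.8, 0.4, -0.9]
opening: 0.004
finger_force: 0.0
```

```bash
python3 - <<'E'
from h import *
c=cam('top');s=ctrl.get_state();print(s['eef_pos'],s['contact_force'])
im=c['image'][170:250,145:275,::-1].copy()
d=cam('scene')['image'][150:240,260:380,::-1]
a=cv2.resize(im,(780,480),interpolation=3)
cv2.imwrite('pics/c3.png',a); 
E
```

```text
[0.52085264 0.29206351 0.14165295] [-2.14966478 -2.1450453  -4.89641414]
```

View pics/c3.png

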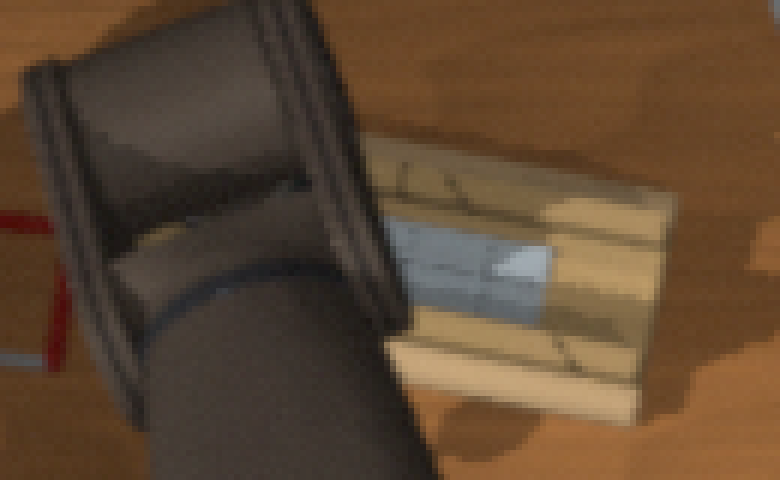

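The arm hides the left part of the box. The strip's right end is still at (550,280) and the finger lines up with the channel. I'll descend until contact.

{"method": "drive_tool", "body": {"moves": [[[0,0,0],[0,0,0.03],0.0],[[0,0,0],[0,0,0.025],0.0],[[0,0,0],[0,0,0],0.0]]}}

```text
time: 3.68
eef_pos: [0.5228, 0.29, 0.0921]
tcp_rot: [0.776, 0.631, -0.002, -0.001]
contact_force: [-0.0, 0.3, -0.2]
opening: 0.001
finger_force: 0.0
```

{"method": "drive_tool", "body": {"moves": [[[0,0,0],[0,0,0.01],0.0],[[0,0,0],[0,0,0.008],0.0],[[0,0,0],[0,0,0.004],0.0],[[0,0,0],[0,0,0.0],0.0]]}}

```text
time: 4.18
eef_pos: [0.5238, 0.2911, 0.0711]
tcp_rot: [0.775, 0.631, -0.0, -0.0]
contact_force: [0.2, 0.6, 0.5]
opening: -0.002
finger_force: 0.0
```

{"method": "drive_tool", "body": {"moves": [[[0,0,0],[0,0,0.003],0.0],[[0,0,0],[0,0,0.003],0.0],[[0,0,0],[0,0,0.001],0.0],[[0,0,0],[0,0,0],0.0]]}}

```text
time: 4.68
eef_pos: [0.5239, 0.2911, 0.0642]
tcp_rot: [0.775, 0.631, -0.0, -0.0]
contact_force: [-0.1, -0.1, 0.1]
opening: -0.001
finger_force: 0.0
```

{"method": "drive_tool", "body": {"moves": [[[0,0,0],[0,0,0.001],0.0],[[0,0,0],[0,0,0.001],0.0],[[0,0,0],[0,0,0],0.0]]}}

```text
time: 5.05
eef_pos: [0.5239, 0.2911, 0.0622]
tcp_rot: [0.775, 0.631, -0.0, -0.0]
contact_force: [-0.1, 1.0, -0.2]
opening: -0.005
finger_force: 0.0
```

{"method": "drive_tool", "body": {"moves": [[[0,0,0],[0,0,0.001],0.0],[[0,0,0],[0,0,0.001],0.0],[[0,0,0],[0,0,0],0.0]]}}

```text
time: 5.42
eef_pos: [0.5239, 0.2911, 0.0602]
tcp_rot: [0.775, 0.631, -0.0, -0.0]
contact_force: [-1.1, -0.2, 0.4]
opening: 0.002
finger_force: 0.0
```

{"method": "drive_tool", "body": {"moves": [[[0,0,0],[0,0,0.001],0.0],[[0,0,0],[0,0,0.001],0.0],[[0,0,0],[0,0,0],0.0]]}}

```text
time: 5.8
eef_pos: [0.5246, 0.2914, 0.06]
tcp_rot: [0.775, 0.631, 0.0, 0.0]
contact_force: [-2.6, -0.6, 5.7]
opening: 0.003
finger_force: 3.3
```

{"method": "drive_tool", "body": {"moves": [[[0,0,0],[0,0,0.001],0.0],[[0,0,0],[0,0,0.0005],0.0],[[0,0,0],[0,0,0],0.0]]}}

```text
time: 6.18
eef_pos: [0.5252, 0.2916, 0.0599]
tcp_rot: [0.775, 0.632, 0.001, 0.0]
contact_force: [-3.4, -2.1, 12.1]
opening: -0.001
finger_force: 5.9
```

{"method": "drive_tool", "body": {"moves": [[[0,0,0],[-0.004,0,0],0.0],[[0,0,0],[-0.008,0,0],0.0],[[0,0,0],[-0.008,0,0],0.0],[[0,0,0],[-0.008,0,0],0.0],[[0,0,0],[0,0,0],0.0]]}}

```text
time: 6.8
eef_pos: [0.5209, 0.2644, 0.0599]
tcp_rot: [0.776, 0.631, 0.003, 0.001]
contact_force: [0.2, 0.3, 7.8]
opening: 0.002
finger_force: 4.2
```

```bash
cat > strip.py <<'E'
from h import *
import sys
c=cam('top');im=c['image'].astype(int)
hsv=cv2.cvtColor(c['image'],cv2.COLOR_RGB2HSV)
# grey-blue pixels near the box axis
m=((im[:,:,2]-im[:,:,0])>3)&(im.sum(2)>200)
o=np.array([.514,.2575]);u=np.array([-.208,-.978]);n=np.array([.978,-.208])
ends=[]
for t in (-.012,-.006,0,.006,.012):
    hit=[s for s in np.arange(-.13,.24,.0005) if m[tuple(int(round(q)) for q in proj(c,[*(o+u*s+n*t),.043])[::-1])]]
    ends.append((round(min(hit),3),round(max(hit),3)) if hit else None)
print('strip along-box extent (box end .130):',ends)
s=ctrl.get_state();print(s['eef_pos'].round(4),'tool s',((s['eef_pos'][:2]-o)@u).round(4),((s['eef_pos'][:2]-o)@n).round(4),s['contact_force'].round(1))
E
python3 strip.py
```

```text
strip along-box extent (box end .130): [(np.float64(0.046), np.float64(0.097)), (np.float64(0.042), np.float64(0.096)), (np.float64(0.041), np.float64(0.098)), (np.float64(0.036), np.float64(0.097)), (np.float64(0.035), np.float64(0.099))]
[0.5209 0.2644 0.0599] tool s -0.0081 0.0053 [-0.5  0.3  8.3]
```

{"method": "drive_tool", "body": {"moves": [[[0,0,0],[-0.008,-0.0004,0],0.0],[[0,0,0],[-0.009,-0.0004,0],0.0],[[0,0,0],[-0.009,-0.0004,0],0.0],[[0,0,0],[-0.009,-0.0004,0],0.0],[[0,0,0],[-0.009,-0.0004,0],0.0]]}}

```text
time: 7.48
eef_pos: [0.5104, 0.2221, 0.0599]
tcp_rot: [0.776, 0.631, 0.004, 0.001]
contact_force: [1.1, 2.2, 8.2]
opening: 0.001
finger_force: 4.0
```

{"method": "drive_tool", "body": {"moves": [[[0,0,0],[-0.009,-0.0004,0],0.0],[[0,0,0],[-0.009,-0.0004,0],0.0],[[0,0,0],[-0.008,-0.0004,0],0.0],[[0,0,0],[-0.003,0,0],0.0],[[0,0,0],[0,0,0],0.0]]}}

```text
time: 8.1
eef_pos: [0.5034, 0.1936, 0.0599]
tcp_rot: [0.776, 0.631, 0.003, 0.001]
contact_force: [0.2, 0.8, 8.8]
opening: -0.001
finger_force: 4.4
```

```bash
python3 strip.py
```

```text
strip along-box extent (box end .130): [(np.float64(0.122), np.float64(0.17)), (np.float64(0.118), np.float64(0.169)), (np.float64(0.117), np.float64(0.171)), (np.float64(0.116), np.float64(0.17)), (np.float64(0.112), np.float64(0.172))]
[0.5034 0.1936 0.0599] tool s 0.0647 0.0029 [0.6 1.1 8.6]
```

{"method": "drive_tool", "body": {"moves": [[[0,0,0],[0,0,-0.02],0.0],[[0,0,0],[0,0,-0.03],0.0],[[0,0,0],[0,0,-0.025],0.065],[[0,0,0],[-0.045,-0.0015,0],0.065],[[0,0,0],[-0.044,-0.0015,0],0.065]]}}

```text
time: 8.78
eef_pos: [0.4794, 0.1057, 0.1324]
tcp_rot: [0.775, 0.632, 0.001, 0.001]
contact_force: [0.6, -0.2, 0.2]
opening: 0.642
finger_force: 0.0
```

{"method": "drive_tool", "body": {"moves": [[[0,0,0],[0,0,0],0.065],[[0,0,0],[0,0,0.03],0.065],[[0,0,0],[0,0,0.02],0.065],[[0,0,0],[0,0,0],0.065]]}}

```text
time: 9.28
eef_pos: [0.4781, 0.1069, 0.0802]
tcp_rot: [0.775, 0.632, -0.001, -0.001]
contact_force: [-0.3, -0.5, 0.9]
opening: 0.76
finger_force: 0.0
```

```bash
python3 strip.py; python3 - <<'E'
from h import *
c=cam('scene');im=c['image'];p=proj(c,[.49,.12,.06]);print(p)
u,v=map(int,p);cv2.imwrite('pics/s1.png',cv2.resize(im[v-60:v+50,u-70:u+70,::-1],None,fx=5,fy=5,interpolation=3))
print(ctrl.get_state()['opening'])
E
```

```text
strip along-box extent (box end .130): [(np.float64(-0.003), np.float64(0.07)), (np.float64(-0.004), np.float64(0.069)), (np.float64(-0.004), np.float64(0.068)), (np.float64(-0.003), np.float64(0.069)), (np.float64(-0.005), np.float64(0.068))]
[0.4791 0.1068 0.0814] tool s 0.1546 -0.0028 [-0.3 -0.6 -0.5]
(np.float64(289.6164903341823), np.float64(209.66595562134356))
0.7617570145744779
```

View pics/s1.png

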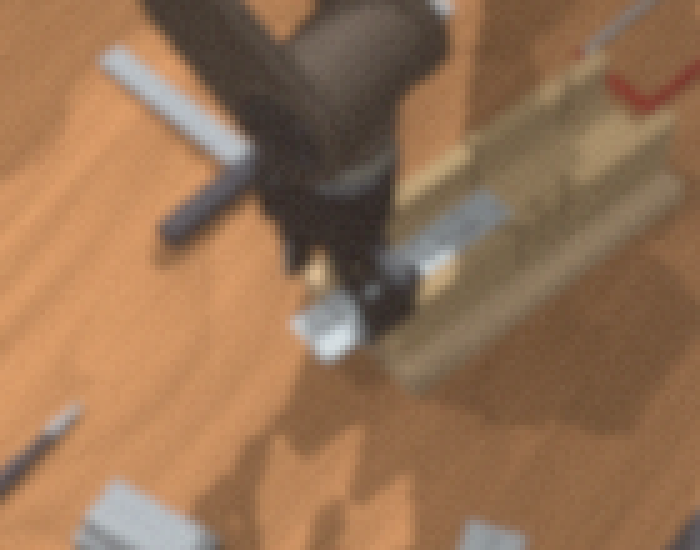

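The picture shows the strip's end protruding at (330,320) below the open fingers. I'll lower the gripper to the strip's height and close on it.

{"method": "drive_tool", "body": {"moves": [[[0,0,0],[0,0.0025,0.015],0.065],[[0,0,0],[0,0,0.016],0.065],[[0,0,0],[0,0,0.01],0.065],[[0,0,0],[0,0,0],0.065]], "grip_force": 70}}

```text
time: 9.88
eef_pos: [0.4807, 0.1058, 0.0394]
tcp_rot: [0.775, 0.631, -0.001, -0.001]
contact_force: [0.3, -0.1, 0.1]
opening: 0.763
finger_force: 0.0
```

{"method": "drive_tool", "body": {"moves": [[[0,0,0],[0,0,0.0],0.03],[[0,0,0],[0,0,0],0.03],[[0,0,0],[0,0,0],0.03],[[0,0,0],[0,0,0],0.03],[[0,0,0],[0,0,0],0.03]], "grip_force": 70}}

```text
time: 10.5
eef_pos: [0.4824, 0.1058, 0.0413]
tcp_rot: [0.775, 0.631, 0.0, 0.0]
contact_force: [0.1, 0.5, 3.5]
opening: 0.438
finger_force: 69.8
```

{"method": "drive_tool", "body": {"moves": [[[0,0,0],[0,0,-0.008],0.03],[[0,0,0],[0,0,-0.012],0.03],[[0,0,0],[0,0,-0.015],0.03],[[0,0,0],[0,0,-0.02],0.03],[[0,0,0],[0,0,-0.02],0.03]]}}

```text
time: 11.12
eef_pos: [0.4819, 0.1058, 0.1173]
tcp_rot: [0.775, 0.631, 0.0, 0.0]
contact_force: [0.3, 0.3, -0.7]
opening: 0.439
finger_force: 70.0
```

{"method": "drive_tool", "body": {"moves": [[[0,0,0],[0,0,-0.02],0.03],[[0,0,0],[0,0,-0.02],0.03],[[0,0,0],[0,0,-0.01],0.03],[[0,0,0],[0,0,0],0.03],[[0,0,0],[0,0,0],0.03]]}}

```text
time: 11.75
eef_pos: [0.4813, 0.1058, 0.1651]
tcp_rot: [0.775, 0.631, -0.001, -0.0]
contact_force: [-1.2, 0.0, -1.2]
opening: 0.44
finger_force: 70.0
```

```bash
python3 - <<'E'
from h import *
c=cam('scene');im=c['image'];u,v=map(int,proj(c,[.49,.14,.15]))
cv2.imwrite('pics/s2.png',cv2.resize(im[v-60:v+60,u-70:u+80,::-1],None,fx=5,fy=5,interpolation=3))
s=ctrl.get_state();print(s['opening'],s['finger_force'],s['contact_force'],s['wrist_torque'],s['qpos'])
E
```

```text
0.43593551620891685 69.98040318489075 [-0.51470303  0.50341517 -2.20947721] [-0.0697019  -0.01906834  0.00012536] [ 1.01445065e-02 -3.09995452e-02  2.08844500e+00 -7.68442021e-06
  1.08610911e+00  2.14184713e-01]
```

View pics/s2.png

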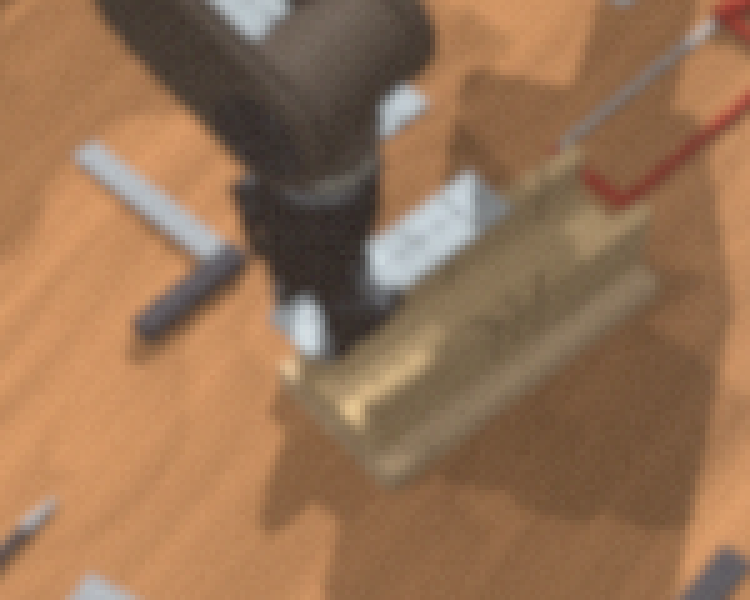

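The strip is held level, clear of the box. Now carry it over the vice.

{"method": "drive_tool", "body": {"moves": [[[0,0,0],[-0.025,0.0155,0],0.03],[[0,0,0],[-0.047,0.029,0],0.03],[[0,0,0],[-0.047,0.029,0],0.03],[[0,0,0],[-0.047,0.029,0],0.03],[[0,0,0],[-0.0465,0.0295,0],0.03]]}}

```text
time: 12.42
eef_pos: [0.568, -0.1306, 0.1647]
tcp_rot: [0.776, 0.631, -0.0, -0.001]
contact_force: [0.6, 0.5, -0.6]
opening: 0.436
finger_force: 70.0
```

{"method": "drive_tool", "body": {"moves": [[[0,0,-0.12],[0,0,0],0.03],[[0,0,-0.18],[0,0,0],0.03],[[0,0,-0.18],[0,0,0],0.03],[[0,0,-0.18],[0,0,0],0.03],[[0,0,-0.18],[0,0,0],0.03]]}}

```text
time: 13.05
eef_pos: [0.5675, -0.1288, 0.1645]
tcp_rot: [0.448, 0.894, -0.0, -0.001]
contact_force: [0.6, 0.0, -1.1]
opening: 0.435
finger_force: 70.1
```

{"method": "drive_tool", "body": {"moves": [[[0,0,-0.18],[0,0,0],0.03],[[0,0,-0.18],[0,0,0],0.03],[[0,0,-0.18],[0,0,0],0.03],[[0,0,-0.18],[0,0,0],0.03],[[0,0,-0.18],[0,0,0],0.03]]}}

```text
time: 13.68
eef_pos: [0.5676, -0.1288, 0.1645]
tcp_rot: [0.014, 1.0, 0.0, -0.001]
contact_force: [0.5, 0.1, -1.1]
opening: 0.441
finger_force: 70.1
```

{"method": "drive_tool", "body": {"moves": [[[0,0,-0.09],[0,0,0.02],0.03],[[0,0,0],[0,0,0.02],0.03],[[0,0,0],[0,0,0.01],0.03],[[0,0,0],[0,0,0],0.03]]}}

```text
time: 14.18
eef_pos: [0.5672, -0.1287, 0.1142]
tcp_rot: [-0.027, 1.0, 0.001, -0.001]
contact_force: [-0.4, 1.7, -0.2]
opening: 0.442
finger_force: 70.1
```

```bash
python3 - <<'E'
from h import *
c=cam('scene');d=cam('top')
u,v=map(int,proj(c,[.5,-.13,.08]));a=cv2.resize(c['image'][v-50:v+50,u-50:u+50],(600,600),interpolation=3)
print(u-50,v-50);u,v=map(int,proj(d,[.5,-.13,.08]));b=cv2.resize(d['image'][v-50:v+50,u-16:u+17],(198,600),interpolation=3);print(u-16,v-50)
# project a predicted seat frame
x=np.array([.998,.056,0]);y=np.array([-.056,.998,0]);o=np.array([.493,-.129,.055])
for p in [(40,20,7),(-40,20,7),(40,-30,7),(-40,-30,7),(40,20,0),(40,8,0)]:
    X=o+x*p[0]/1e3+y*p[1]/1e3+[0,0,p[2]/1e3];q=proj(c,X);uu,vv=map(int,proj(c,[.5,-.13,.08]))
    z=(int((q[0]-uu+50)*6),int((q[1]-vv+50)*6));cv2.circle(a,z,3,(255,0,0),-1);print(p,z)
cv2.imwrite('pics/s3.png',np.hstack([a,b])[:,:,::-1])
E
```

```text
193 211
326 162
(40, 20, 7) (383, 320)
(-40, 20, 7) (260, 243)
(40, -30, 7) (326, 393)
(-40, -30, 7) (202, 313)
(40, 20, 0) (383, 326)
(40, 8, 0) (370, 343)
```

View pics/s3.png

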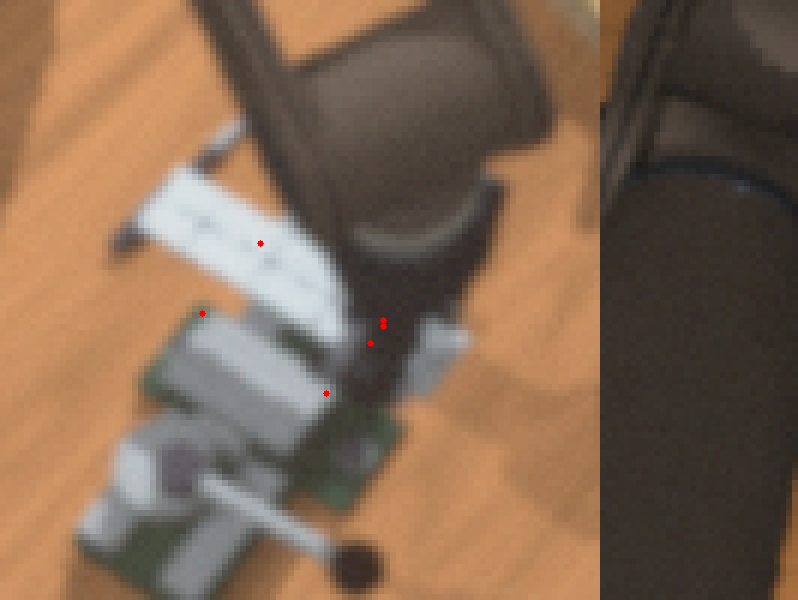

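The strip is level above the jaws, with its far end at (160,190) and its gripped end at (447,365). The knob is at (357,567) and the moving jaw block at (255,385). I'll turn these pixels into positions.

```bash
python3 - <<'E'
from h import *
c=cam('scene');f=lambda u,v,z: ray(c,193+(u+.5)/6-.5,211+(v+.5)/6-.5,z)
g=cv2.cvtColor(c['image'],cv2.COLOR_RGB2GRAY);m=g[295:316,243:263]<50;v,u=np.nonzero(m)
print('knob scene',ray(c,u.mean()+243,v.mean()+295,.074).round(4),m.sum())
P=[f(185,165,.117),f(135,212,.117),f(425,395,.117),f(470,335,.117)]
for p in P: print('strip',p.round(4))
print('ctr',np.mean(P,0).round(4)); d=(P[3]+P[2]-P[0]-P[1])/2;print(np.linalg.norm(d),np.degrees(np.arctan2(d[1],d[0])))
x=np.array([.998,.056]);y=np.array([-.056,.998]);o=np.array([.493,-.129])
# gray profile along vice y at several x, on top plane z=.062
for X in (-.03,-.015,0.0,.015,.03):
  r=[g[tuple(int(round(q)) for q in proj(c,[*(o+x*X+y*Y),.062])[::-1])] for Y in np.arange(-.09,-.014,.003)]
  print(X,*r)
print('Y',*np.arange(-90,-14,3))
print(ctrl.get_state()['eef_pos'])
E
```

```text
knob scene [ 0.6091 -0.2226  0.074 ] 9
strip [ 0.412  -0.1197  0.117 ]
strip [ 0.4101 -0.1558  0.117 ]
strip [ 0.5902 -0.1452  0.117 ]
strip [ 0.5877 -0.1064  0.117 ]
ctr [ 0.5    -0.1318  0.117 ]
0.17828831773093637 3.8445234961143298
-0.03 123 111 104 86 80 77 103 122 128 137 135 133 133 141 167 167 186 183 180 183 182 174 162 166 158 160
-0.015 137 132 132 114 92 85 98 112 131 134 134 131 135 152 165 178 183 183 181 183 180 178 166 143 137 135
0.0 115 130 129 131 131 123 117 123 127 136 135 136 136 150 167 178 187 183 184 184 182 167 145 119 103 86
0.015 82 82 97 117 126 122 118 116 130 130 133 134 133 138 147 176 182 185 182 183 182 182 156 101 76 75
0.03 106 102 103 105 88 75 86 99 124 131 134 134 133 150 166 174 185 184 181 181 179 160 108 108 90 95
Y -90 -87 -84 -81 -78 -75 -72 -69 -66 -63 -60 -57 -54 -51 -48 -45 -42 -39 -36 -33 -30 -27 -24 -21 -18 -15
[ 0.56862367 -0.12924897  0.11653793]
```

{"method": "drive_tool", "body": {"moves": [[[0,0,0],[0.005,0,0.015],0.03],[[0,0,0],[0,0,0.018],0.03],[[0,0,0],[0,0,0.012],0.03],[[0,0,0],[0,0,0],0.03]]}}

```text
time: 14.82
eef_pos: [0.5618, -0.1288, 0.0687]
tcp_rot: [-0.028, 1.0, 0.001, -0.002]
contact_force: [-0.1, -0.4, -1.1]
opening: 0.438
finger_force: 70.1
```

{"method": "drive_tool", "body": {"moves": [[[0,0,0],[0,0,0.004],0.03],[[0,0,0],[0,0,0.003],0.03],[[0,0,0],[0,0,0.002],0.03],[[0,0,0],[0,0,0],0.03]]}}

```text
time: 15.32
eef_pos: [0.5631, -0.1293, 0.0618]
tcp_rot: [-0.028, 1.0, -0.0, 0.0]
contact_force: [-0.5, 1.4, -0.9]
opening: 0.44
finger_force: 70.1
```

{"method": "drive_tool", "body": {"moves": [[[0,0,0],[0,0,0.001],0.03],[[0,0,0],[0,0,0.001],0.03],[[0,0,0],[0,0,0.001],0.03],[[0,0,0],[0,0,0],0.03]]}}

```text
time: 15.82
eef_pos: [0.563, -0.1293, 0.0587]
tcp_rot: [-0.028, 1.0, 0.0, -0.0]
contact_force: [-0.3, 0.3, -0.4]
opening: 0.436
finger_force: 70.1
```

{"method": "drive_tool", "body": {"moves": [[[0,0,0],[0,0,0.001],0.03],[[0,0,0],[0,0,0.0005],0.03],[[0,0,0],[0,0,0],0.03]]}}

```text
time: 16.2
eef_pos: [0.563, -0.1293, 0.0573]
tcp_rot: [-0.028, 1.0, 0.0, -0.0]
contact_force: [-0.2, 0.3, -1.1]
opening: 0.436
finger_force: 70.1
```

{"method": "drive_tool", "body": {"moves": [[[0,0,0],[0,0,0.0005],0.03],[[0,0,0],[0,0,0.0005],0.03],[[0,0,0],[0,0,0],0.03]]}}

```text
time: 16.58
eef_pos: [0.5631, -0.1293, 0.0566]
tcp_rot: [-0.028, 1.0, -0.0, -0.0]
contact_force: [-1.8, 1.0, 1.4]
opening: 0.44
finger_force: 70.3
```

{"method": "drive_tool", "body": {"moves": [[[0,0,0],[0,0,0.0005],0.03],[[0,0,0],[0,0,0.0005],0.03],[[0,0,0],[0,0,0],0.03]]}}

```text
time: 16.95
eef_pos: [0.5632, -0.1293, 0.0558]
tcp_rot: [-0.028, 1.0, -0.0, -0.0]
contact_force: [-1.2, -0.4, 4.6]
opening: 0.44
finger_force: 70.5
```

Contact is at the expected step height, so I'll release and rise.

{"method": "drive_tool", "body": {"moves": [[[0,0,0],[0,0,0],0.055],[[0,0,0],[0,0,0],0.06],[[0,0,0],[0,0,0],0.065],[[0,0,0],[0,0,0],0.065]]}}

```text
time: 17.45
eef_pos: [0.563, -0.1293, 0.0551]
tcp_rot: [-0.028, 1.0, 0.0, -0.0]
contact_force: [-0.0, -1.3, -0.0]
opening: 0.762
finger_force: 0.0
```

{"method": "drive_tool", "body": {"moves": [[[0,0,0],[0,0,-0.01],0.065],[[0,0,0],[0,0,-0.02],0.065],[[0,0,0],[0,0,-0.035],0.065],[[0,0,0],[0,0,-0.035],0.065],[[0,0,0],[0,0,0],0.065]]}}

```text
time: 18.08
eef_pos: [0.5658, -0.1304, 0.1611]
tcp_rot: [-0.028, 1.0, -0.002, 0.005]
contact_force: [1.2, 1.1, -0.3]
opening: 0.759
finger_force: 0.0
```

{"method": "drive_tool", "body": {"moves": [[[0,0,0],[-0.02,-0.047,0],0.055],[[0,0,0],[-0.02,-0.047,0],0.055],[[0,0,0],[0,0,0],0.055]]}}

```text
time: 18.45
eef_pos: [0.6088, -0.2238, 0.1551]
tcp_rot: [-0.026, 1.0, -0.0, 0.0]
contact_force: [-0.6, 0.3, -0.5]
opening: 0.645
finger_force: 0.0
```

```bash
python3 - <<'E'
from h import *
c=cam('scene');u,v=map(int,proj(c,[.52,-.16,.07]));print(u-60,v-50)
cv2.imwrite('pics/s4.png',cv2.resize(c['image'][v-50:v+50,u-60:u+60,::-1],(720,600),interpolation=3))
print(ctrl.get_state()['eef_pos'])
E
```

```text
182 223
[ 0.60797497 -0.22197545  0.15467335]
```

View pics/s4.png

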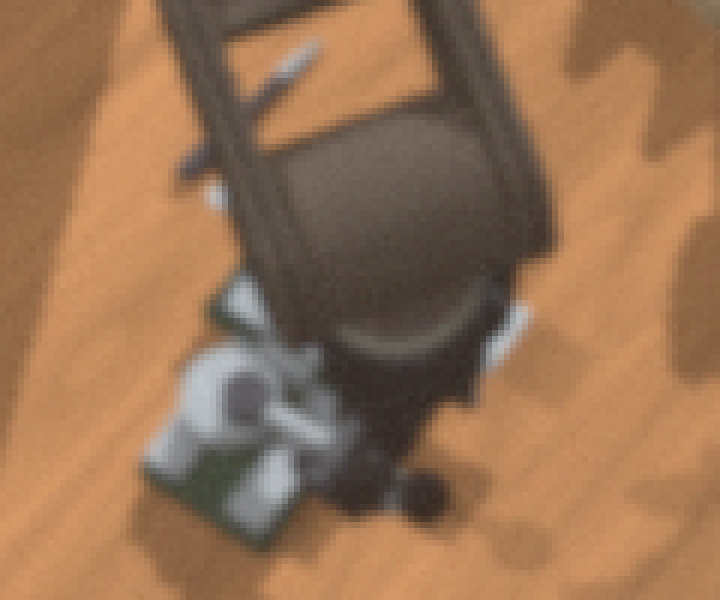

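The picture shows the strip's ends at (215,195) and (508,335), with the arm hiding its middle. The knob is at (425,493), under the gripper. I'll go down and grip it.

{"method": "drive_tool", "body": {"moves": [[[0,0,0],[0,0,0.03],0.055],[[0,0,0],[0,0,0.035],0.055],[[0,0,0],[0,0,0.017],0.055],[[0,0,0],[0,0,0],0.055]], "grip_force": 40}}

```text
time: 19.0
eef_pos: [0.6069, -0.2195, 0.0717]
tcp_rot: [-0.028, 1.0, 0.001, -0.002]
contact_force: [-0.1, 0.3, 0.3]
opening: 0.643
finger_force: 0.0
```

{"method": "drive_tool", "body": {"moves": [[[0,0,0],[0,0,0],0.02],[[0,0,0],[0,0,0],0.02],[[0,0,0],[0,0,0],0.02],[[0,0,0],[0,0,0],0.02]]}}

```text
time: 19.5
eef_pos: [0.6094, -0.2227, 0.0756]
tcp_rot: [-0.028, 1.0, -0.002, 0.002]
contact_force: [-0.9, -5.0, 5.1]
opening: 0.304
finger_force: 39.4
```

{"method": "drive_tool", "body": {"moves": [[[0,0,0.1],[0.0005,-0.0108,0],0.02],[[0,0,0.1],[0.0005,-0.0108,0],0.02],[[0,0,0.1],[0.0005,-0.0108,0],0.02],[[0,0,0],[0,0,0],0.02]]}}

```text
time: 20.0
eef_pos: [0.6074, -0.2546, 0.0756]
tcp_rot: [0.122, 0.993, -0.001, 0.003]
contact_force: [2.2, -4.5, 4.8]
opening: 0.298
finger_force: 39.5
```

```bash
cat > lev.py <<'E'
from h import *
s=ctrl.get_state();p=s['eef_pos'][:2]-[.5013,-.2255];print('ang',np.arctan2(-p[1],p[0])+.056,'r',np.hypot(*p),s['contact_force'].round(1),s['finger_force'],s['opening'],s['eef_pos'])
E
python3 lev.py
```

```text
ang 0.3236119929366159 r 0.11001093143959244 [ 2.2 -4.5  4.8] 39.48297142982483 0.2981580638947977 [ 0.6073951  -0.2545901   0.07560814]
```

{"method": "drive_tool", "body": {"moves": [[[0,0,0.1],[0.0006,-0.0108,0],0.02],[[0,0,0.1],[0.0006,-0.0108,0],0.02],[[0,0,0.1],[0.0006,-0.0108,0],0.02],[[0,0,0.1],[0.0006,-0.0108,0],0.02],[[0,0,0],[0,0,0],0.02]]}}

```text
time: 20.62
eef_pos: [0.5901, -0.2951, 0.0758]
tcp_rot: [0.316, 0.949, -0.002, 0.007]
contact_force: [7.7, -8.5, -0.1]
opening: 0.298
finger_force: 39.3
```

```bash
python3 lev.py
```

```text
ang 0.7207254150977717 r 0.11277443902255961 [ 7.7 -8.5 -0.1] 39.30899620056152 0.29793355149371203 [ 0.5900632  -0.29506413  0.07577209]
```

{"method": "drive_tool", "body": {"moves": [[[0,0,0.1],[-0.0005,-0.0108,0],0.02],[[0,0,0.1],[-0.0002,-0.0108,0],0.02],[[0,0,0.1],[0.0002,-0.0108,0],0.02],[[0,0,0.1],[0.0003,-0.0108,0],0.02],[[0,0,0],[0,0,0],0.02]]}}

```text
time: 21.25
eef_pos: [0.5583, -0.3258, 0.0757]
tcp_rot: [0.498, 0.867, -0.002, 0.006]
contact_force: [3.2, -10.4, 2.7]
opening: 0.299
finger_force: 39.5
```

```bash
python3 lev.py
```

```text
ang 1.1099624131930492 r 0.11532440408353638 [  3.2 -10.4   2.7] 39.51380252838135 0.2989248865589363 [ 0.55828525 -0.32576165  0.07571573]
```

{"method": "drive_tool", "body": {"moves": [[[0,0,0.1],[-0.0004,-0.0108,0],0.02],[[0,0,0.1],[0.0,-0.0108,0],0.02],[[0,0,0.05],[0.0,-0.0054,0],0.02],[[0,0,0],[0,0,0],0.02]]}}

```text
time: 21.75
eef_pos: [0.5342, -0.3373, 0.0757]
tcp_rot: [0.602, 0.799, -0.002, 0.005]
contact_force: [3.2, -9.9, 1.8]
opening: 0.296
finger_force: 39.8
```

```bash
cat >> lev.py <<'E'
p=s['eef_pos'][:2]-[.502,-.233];print('ang2',np.arctan2(-p[1],p[0])+.096,'r',np.hypot(*p))
E
python3 lev.py
```

```text
ang 1.3407588751579762 r 0.11657584860136581 [ 3.2 -9.9  1.8] 39.75680708885193 0.29628702881452174 [ 0.53419221 -0.33733931  0.07569055]
ang2 1.367528766696278 r 0.10919262687052511
```

{"method": "drive_tool", "body": {"moves": [[[0,0,0.04],[-0.0002,-0.0043,0],0.02],[[0,0,0.02],[0,-0.0025,0],0.02],[[0,0,0],[0,0,0],0.02]]}}

```text
time: 22.12
eef_pos: [0.5289, -0.339, 0.0757]
tcp_rot: [0.625, 0.78, -0.001, 0.007]
contact_force: [7.0, -8.2, 0.8]
opening: 0.303
finger_force: 39.7
```

```bash
python3 lev.py
```

```text
ang 1.388399932249201 r 0.11678746110415802 [ 7.  -8.2  0.8] 39.6715646982193 0.3030609636657441 [ 0.52887874 -0.33898447  0.07570981]
ang2 1.418422764959889 r 0.10933971753069774
```

{"method": "drive_tool", "body": {"moves": [[[0,0,0.02],[0,-0.0025,0],0.02],[[0,0,0.01],[0,-0.002,0],0.02],[[0,0,0],[0,0,0],0.02]]}}

```text
time: 22.5
eef_pos: [0.5261, -0.339, 0.0756]
tcp_rot: [0.639, 0.769, 0.002, 0.008]
contact_force: [10.6, -5.9, -0.8]
opening: 0.304
finger_force: 39.8
```

```bash
python3 lev.py
```

```text
ang 1.4121536333742857 r 0.11621320930431778 [10.6 -5.9 -0.8] 39.76908981800079 0.30403076058545464 [ 0.52605322 -0.33904641  0.07562999]
ang2 1.4437522998194208 r 0.1087400537977086
```

{"method": "drive_tool", "body": {"moves": [[[0,0,0.02],[0,-0.003,0],0.02],[[0,0,0.01],[0,-0.003,0],0.02],[[0,0,0],[0,0,0],0.02]]}}

```text
time: 22.88
eef_pos: [0.5256, -0.3388, 0.0757]
tcp_rot: [0.651, 0.759, 0.006, 0.014]
contact_force: [30.7, -3.7, -10.6]
opening: 0.303
finger_force: 40.2
```

```bash
python3 lev.py
```

```text
ang 1.4158189246492474 r 0.1159064198847747 [ 30.7  -3.7 -10.6] 40.1584392786026 0.30262959387375776 [ 0.52557263 -0.33883639  0.07569405]
ang2 1.4476463599199745 r 0.1084297496712141
```

The sharp rise to 31 N is the stop. I'll unload and release.

{"method": "drive_tool", "body": {"moves": [[[0,0,0],[0,0.005,0],0.02],[[0,0,0],[0,0,0],0.045],[[0,0,0],[0,0,0],0.05],[[0,0,0],[0,0,0],0.055]]}}

```text
time: 23.38
eef_pos: [0.5191, -0.3359, 0.0723]
tcp_rot: [0.65, 0.76, 0.0, -0.002]
contact_force: [0.7, -0.8, 0.6]
opening: 0.647
finger_force: 0.0
```

{"method": "drive_tool", "body": {"moves": [[[0,0,0],[0,0,-0.02],0.055],[[0,0,0],[0,0,-0.04],0.055],[[0,0,0],[0,0,-0.05],0.055],[[0,0,0],[-0.05,0,-0.02],0.055],[[0,0,0],[-0.06,0,0],0.055]]}}

```text
time: 24.0
eef_pos: [0.5385, -0.4471, 0.2092]
tcp_rot: [0.649, 0.761, -0.0, 0.003]
contact_force: [0.6, -0.3, 0.7]
opening: 0.643
finger_force: 0.0
```

{"method": "drive_tool", "body": {"moves": [[[0,0,0],[-0.06,0,0],0.055],[[0,0,0],[-0.06,0,0],0.055],[[0,0,0],[-0.06,0,0],0.055],[[0,0,0],[0,0,0],0.055]]}}

```text
time: 24.5
eef_pos: [0.5629, -0.6273, 0.2004]
tcp_rot: [0.651, 0.759, -0.0, -0.002]
contact_force: [0.4, -0.2, -0.4]
opening: 0.646
finger_force: 0.0
```

```bash
python3 - <<'E'
from h import *
c=cam('scene');d=cam('top')
u,v=map(int,proj(c,[.5,-.18,.06]));a=cv2.resize(c['image'][v-45:v+55,u-40:u+40],(480,600),interpolation=3);print(u-40,v-45)
u,v=map(int,proj(d,[.5,-.18,.06]));b=cv2.resize(d['image'][v-50:v+50,u-35:u+18],(318,600),interpolation=3);print(u-35,v-50)
cv2.imwrite('pics/f.png',np.hstack([a,b])[:,:,::-1])
print(ctrl.get_state()['eef_pos'])
E
```

```text
193 231
323 163
[ 0.56448877 -0.62371714  0.20294015]
```

View pics/f.png

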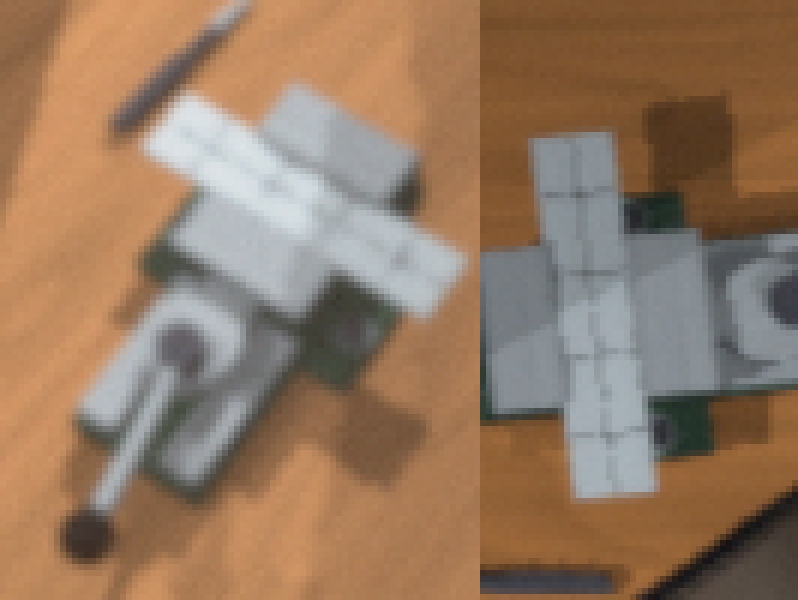

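The strip is clamped flat between the jaws. In the top view it runs from row 133 to 498, centred on the jaws within about 3 mm, and the lever is swung round with its knob at (88,537) in the scene view. One numeric check of the lever angle, then I'll hand in.

```bash
python3 - <<'E'
from h import *
c=cam('scene');k=ray(c,193+88.5/6-.5,231+537.5/6-.5,.074)
for piv,a in (([.5013,-.226],.056),([.502,-.233],.096)):
    p=k[:2]-piv;print(k.round(3),np.hypot(*p).round(3),'lever',(np.arctan2(-p[1],p[0])+a).round(3))
P=[ray(c,193+(u+.5)/6-.5,231+(v+.5)/6-.5,.058) for u,v in((190,95),(140,145),(430,318),(468,260))]
d=P[2]+P[3]-P[0]-P[1];print('strip ctr',np.mean(P,0).round(4),np.degrees(np.arctan2(d[1],d[0])))
print(ctrl.get_state()['dq'].round(3))
E
```

```text
[ 0.534 -0.335  0.074] 0.114 lever 1.332
[ 0.534 -0.335  0.074] 0.107 lever 1.359
strip ctr [ 0.4969 -0.1312  0.058 ] 4.888187051047727
[ 0.017 -0.032  0.013 -0.001 -0.007  0.001]
```

The lever reads about 1.34 rad, as expected after settling, and the strip lies along the jaws.

```bash
python3 -c "
from plant import ctrl
print(ctrl.sign_off())"
```

```text
the job is handed in; nothing more can be done
None
```

The job is handed in, though the hand-in returned no verdict: the strip lies flat, scribed face up and clamped in the drill vice, centred to about 3 mm along the jaws by camera, with the cam lever at about 1.34 rad and the gripper clear.

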